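Hold a spring-return key switch turned

TASK

Swing the dust cover of the key switch on the grey control box fully aside, take the key with the flat rectangular head from the wooden key stand and push it fully home in the keyway, working it past the stiff pins until its collar sits on the lock. Then turn the key a quarter turn clockwise (seen from above) against its spring and keep holding it there: finish with the gripper still holding the key turned, because it springs back when let go. Leave the round-headed key and the roll of tape where they are.

Things in the scene. Friction and masses are not known exactly. Their poses are not given: they have to be found in the camera images.
- keyway (a point): centre of the keyway's mouth, 70 mm above the bench; axes as the box's. The keyway is a slot 17.5 mm long (along y while not turned), 6.5 mm wide, 36 mm deep. Two sticky pins stand up to 3.5 mm into it from its short ends, 12 and 20 mm down; the key's tapered tip pushes them back for good at about 5 to 15 N of push (rocking the key 1 mm along the slot helps)
- plug_face (a point): centre of the lock's rotating plug at its top face, the same point as keyway; its axes turn with the plug, y along the slot, so that it shows the slot's present direction
- plug (a joint): turn of the lock's plug in rad: 0 at rest, grows clockwise seen from above, end stop at 1.65; a spring (0.06 N m per rad) always turns it back to 0. The key has about 0.1 rad of play in the slot, so the plug lags the key by that much
- cover (a joint): swing of the dust cover in rad: 0 lies across the keyway, grows anticlockwise seen from above, end stop at 1.75; it stays where it is left (friction 0.03 N m). It starts at 0 to 0.35. It bars the keyway until about 1.0; fully aside is about 1.5
- cover_pivot (a point): point on the cover's upright pivot axis (36 mm from the keyway along the box's +y), at the height of the post's top, 101 mm above the bench
- cover_post (a point): top centre of the steel finger post on the cover's free end: round, 10 mm in diameter, 24 mm tall, its top 101 mm above the bench, 56 mm from the pivot axis; from the pivot it lies along the box's -y at joint value 0 (beyond the keyway) and along the box's +x at 1.57 (on the side away from the robot)
- flat_key: steel key with a flat rectangular head 36 mm along y, 12 mm thick along x, from 21 to 55 mm above the origin (grip it across the 12 mm). Origin in the centre of the underside of its collar (26 x 14 x 4 mm), z up. Blade below the origin 30 mm long, 16 mm wide along y, 5 mm thick, tip tapered over 8 mm. Fits the keyway either way round; fully home its origin is at the keyway point. 80 g
- round_key: the other key in the stand, with a round disc head 32 mm in diameter and a round shank; does not belong to this switch and stays where it is. Origin in the centre of the underside of its collar
- pvc_tape: blue roll of tape lying flat, 66 mm in diameter, 19 mm high, loose between the box and the stand; stays where it is. Origin in the centre of its underside
- switch_box: grey control box, 140 (x) x 130 (y) mm, 70 mm high, fixed on the bench, place and yaw vary. Origin in the centre of its underside, x away from the robot at yaw 0, z up. Its key lock is on top: brass face level with the box top, inside a steel ring of 17 mm inner radius that stands 2.5 mm high
- key_stand: wooden key stand, 70 (x) x 164 (y) mm, 50 mm high, fixed, place and yaw vary; origin in the centre of its underside. The two keys stand upright in its two slots, 80 mm apart along y and 40 mm deep, their collars resting on its top; which key is in which slot varies. A bench vice 115 mm high stands on the robot's side between stand and box, and a tool case behind: carry the key high over them
There are look-alikes about, which are no part of the job. Of the things shaped like the flat_key, the steel one is meant.

How it is judged:
On the way, in this order (a step that is already met when the one before it is completed fails the run):
1. the dust cover is swung aside (value of joint cover above 1.2 rad), for 0.1 s.
2. the flat-headed key is fully home in the keyway, the lock not yet turned (z of flat_key in the frame of keyway below 0.004 m and horizontal distance between flat_key and keyway below 0.004 m and value of joint plug below 0.4 rad), for 0.1 s.
3. the key has turned the lock a quarter turn clockwise (value of joint plug above 1.25 rad), for 0.2 s.
At the end, for the whole second after the job is handed in: Fingers hold the flat-headed key (over 2 N) without touching the box; the key is home (collar within 5 mm of the lock face, 4 mm of centre, upright within 0.15 rad, in line with the slot within 0.35 rad); the plug is held turned past 1.25 rad; the cover is aside (past 1.2 rad) (value of joint plug above 1.25 rad and z of flat_key in the frame of keyway below 0.005 m and horizontal distance between flat_key and keyway below 0.004 m and angle between the y axis of flat_key and the y axis of plug_face, either way round below 0.35 rad and angle between flat_key's own z axis and vertical below 0.15 rad and contact force between the fingers and flat_key above 2 N and contact force between the fingers and switch_box below 0.5 N and value of joint cover above 1.2 rad); the arm keeps its last pose, push and grip.
It fails at once if the round-headed key was moved by more than 20 mm (distance of round_key from where it was at the start of the episode above 0.02 m).
It fails at once if the roll of tape was moved by more than 30 mm (distance of pvc_tape from where it was at the start of the episode above 0.03 m).
It also fails if it takes over 61 s, if anything falls off the work surface, if the arm or the gripper's body presses on something with over 40 N, if the wrist force passes 120 N, or if a joint passes its speed limit or range.

ROBOT

A 6-joint arm with a two-finger parallel gripper is mounted at the origin on a cart in front of the work surface, level with it; the furniture and walls round the work are solid. World frame = base frame: x ahead of the robot, y to its left, z up, the work surface at z = 0. Lengths are in m, angles in rad, forces in N, time in s.
With the tool pointing down it reaches from about 0.225 to 0.875 m from the base axis. Payload 3.4 kg.
Tool frame: the origin (TCP) lies between the finger pads; the fingertips stand 25 mm ahead of it and the grasp point (between the pads) lies 6 mm ahead of it; z points along the fingers, y is the line along which they close (so a half turn about z gives the same grasp; the last joint's range is limited). The gripper opens to 85 mm and grips with 20 to 120 N. Pads are 22 mm wide; open, the fingers measure 114 mm over their backs; the gripper's body (76 mm by 85 mm) begins 54 mm behind the grasp point. The pads swing forward as they close: fully open they stand 13 mm farther back than shut.
Start: joints at [-1.359, 0.276, 1.505, -0, 1.361, -0.121], TCP at [0.188, -0.543, 0.228] pointing down, gripper open.
Joint ranges: [-2.89, 2.89], [-0.75, 2.08], [0.22, 2.7], [-1.18, 4.32], [0.11, 2.71], [-2.7, 2.7]. Speed limits (rad/s): [2.57, 2.57, 3.14, 3.14, 3.14, 3.14].

INTERFACE

Orientations are given as a unit quaternion [w, x, y, z].
In Python, from station import manip gives the robot as it stands.
- The arm moves only by the shell command python3 -m inch 'ROWS'. ROWS is a JSON object whose one key "steps" holds a list of rows, each an object with "travel": the shift along the tool's x, y, z in mm, a list of three; "dr": the turn, a rotation vector about the tool's x, y, z in rad, a list of three; "gripper": the opening, from -1 (shut) to 1 (fully open). A call has exactly 8 rows; each row is the pose to reach, as a shift and turn from the pose commanded when the call began, along the tool's axes at that moment; what a row does not reach only later rows make up. A row lasts 1/10 s, in which the tool goes at most 50 mm and 8.59 degrees, less where a joint would pass 70% of its speed; a pose out of reach is approached as far as the arm can. A call with a gripper value outside its range is refused whole. The fingers move at their own pace and stop on an object; the grip force is fixed at half the most. Time passes only in rows, so rows that repeat a pose let the fingers close, or fill a call up. It gives the time, the measured TCP pose, the force, the opening and the grip force at its end, in the units of the state.
- manip.get_obs(): the state, without advancing time (a new reading comes with each control period).
- manip.grab_frame(name): name is "scene" or "top" or "wrist"; returns a dict with "img" (420x560x3 uint8, blue, green, red), "depth" (420x560 float32, m along the optical axis (not along the pixel's ray), 0 where there is no reading), "fx", "fy", "cx", "cy" (pixels), "rvec" (rotation vector, rad) and "tvec" (3), from world to camera coordinates, as OpenCV has them. Camera axes: x right, y down, z forward; pixel columns grow to the right and rows downward; lengths in m; the calibration is good to about 2 mm. A picture is of the moment at which its call begins.
- manip.job_done(): hands the job in; it is judged then, once.
Trained networks look in a picture, given as the dict that the camera call returned (one of the last four; its "shot" number tells which), for a name from the list of things; names that differ only in an ending like _2 or _b are one class to them, and where a whole thing is asked for, a point or a joint stands for the part that bears it (a point fixed in the world has none). Each returns a list of dicts, best first, with "conf" (0 to 1); they miss things now and then, are a little off and sometimes report something else, mostly with a low value. They report only what shows in the picture. A call takes as long as a camera call. They do not tell look-alikes from the thing itself.
- manip.search_frame(target, picture): "bbox" ([left, top, right, bottom] in pixels, round what is visible of it).
The state is a dict: "t": time; "qpos": joint angles; "qvel": joint speeds; "effort": joint torques, N m; "position": TCP position; "tool_rot": TCP orientation; "wrist_force": force on the tool from outside, world axes, zero at the start; "torque": the same for the moment, N m; "gripper_width": opening from 0.0 (shut) to 1.0 (fully open); "finger_force": force on a finger pad.
Only numpy, scipy, OpenCV 4.12 (cv2) and the standard library are available. Lean on these libraries where they do the work, as an engineer would, in place of code of your own. Each camera call takes 0.05 s, during which the arm holds its last target. There are 200 camera calls.

## Working session

There is one attempt and no reset: what is moved stays moved. The work goes in short steps, Python scripts to look and compute and a shell command to move; the robot and the scene stay as the last step left them, time stands still between calls to the robot, and variables do not carry over. Pictures are saved under pics/ and viewed, at most 10 in all, crops included, and the job is handed in when it is done.

```bash
mkdir -p pics; ls
cat > h.py <<'E'
import numpy as np,cv2,pickle
from scipy.spatial.transform import Rotation as R
from station import manip
def shot(n):
    f=manip.grab_frame(n); pickle.dump(f,open(n+'.pkl','wb')); return f
def cloud(f):
    Rm=cv2.Rodrigues(np.array(f['rvec'],float))[0];t=np.array(f['tvec'],float).ravel()
    v,u=np.mgrid[:420,:560];d=f['depth']
    p=np.stack([(u-f['cx'])/f['fx']*d,(v-f['cy'])/f['fy']*d,d],-1)
    w=(p-t)@Rm; w[d==0]=np.nan; return w
E
python3 - <<'E'
from h import *
a=shot('scene');cv2.imwrite('pics/s1.png',a['img'])
b=shot('top');cv2.imwrite('pics/t1.png',b['img'])
for n,f in(('scene',a),('top',b)):
    W=cloud(f)
    for k in ['switch_box','key_stand','flat_key','round_key','cover_post','pvc_tape']:
        for r in manip.search_frame(k,f)[:3]:
            x=np.array(r['bbox']);c=((x[:2]+x[2:])/2).astype(int)
            print(n,k,np.round(r['conf'],2),x.round(),W[c[1],c[0]].round(3))
print(manip.get_obs())
E
```

```text
pics
scene switch_box 0.87 [239. 117. 320. 192.] [0.572 0.085 0.067]
scene key_stand 0.86 [282. 280. 341. 376.] [ 0.522 -0.368  0.094]
scene flat_key 0.79 [291. 242. 301. 273.] [ 0.538 -0.203  0.071]
scene flat_key 0.51 [297. 282. 310. 309.] [ 0.527 -0.298  0.089]
scene round_key 0.77 [312. 318. 327. 344.] [ 0.536 -0.374  0.091]
scene cover_post 0.66 [263. 133. 280. 154.] [0.56  0.119 0.072]
scene cover_post 0.63 [310. 318. 327. 344.] [ 0.534 -0.374  0.089]
scene cover_post 0.44 [264. 220. 292. 247.] [ 0.529 -0.085 -0.003]
scene pvc_tape 0.73 [262. 219. 294. 247.] [ 0.529 -0.084 -0.   ]
top switch_box 0.61 [161. 159. 232. 236.] [0.575 0.115 0.078]
top key_stand 0.74 [345. 200. 414. 232.] [ 0.533 -0.314  0.047]
top key_stand 0.36 [182. 196. 208. 209.] [0.564 0.117 0.076]
top flat_key 0.59 [319. 209. 332. 218.] [ 0.534 -0.182  0.083]
top round_key 0.77 [397. 204. 411. 222.] [ 0.531 -0.359  0.092]
top round_key 0.3 [364. 212. 378. 220.] [ 0.525 -0.286  0.092]
top cover_post 0.59 [177. 194. 207. 209.] [0.566 0.124 0.076]
top pvc_tape 0.73 [274. 206. 299. 232.] [ 0.531 -0.094  0.001]
{'t': 0.7, 'qpos': array([-1.35901712e+00,  2.75859710e-01,  1.50487664e+00, -1.20537865e-05,
        1.36069361e+00, -1.20959551e-01]), 'qvel': array([-1.65738962e-03,  2.06130793e-04, -6.30975028e-05,  2.03575990e-04,
        1.05046204e-03,  1.23219854e-03]), 'effort': array([-2.32470535e-03, -4.16507685e+01, -2.46049851e+01, -4.89860740e-04,
        3.77931849e-05,  1.39869829e-05]), 'position': array([ 0.18783577, -0.54350021,  0.22766034]), 'tool_rot': array([ 8.15276390e-05,  9.86192296e-01,  1.65604195e-01, -2.19584084e-06]), 'wrist_force': array([ 0.64400898, -0.16335774, -0.33747922]), 'torque': array([-0.02085125, -0.03375296,  0.06088422]), 'finger_force': 0.0, 'gripper_width': 0.9955408084448626}
```

Run:
```python
from h import *
a=pickle.load(open('scene.pkl','rb'))['img'];b=pickle.load(open('top.pkl','rb'))['img']
A=cv2.resize(a[100:390,210:360],None,fx=2,fy=2,interpolation=3)
B=cv2.resize(b[130:260,140:430],None,fx=1.7,fy=1.7,interpolation=3)
C=np.zeros((580,800,3),np.uint8);C[:580,:300]=A;C[:221,305:305+493]=B[:221,:493]
C[230:580,305:772]=cv2.resize(b,(467,350))
cv2.imwrite('pics/c1.png',C)
```

```text
(no output)
```

View pics/c1.png

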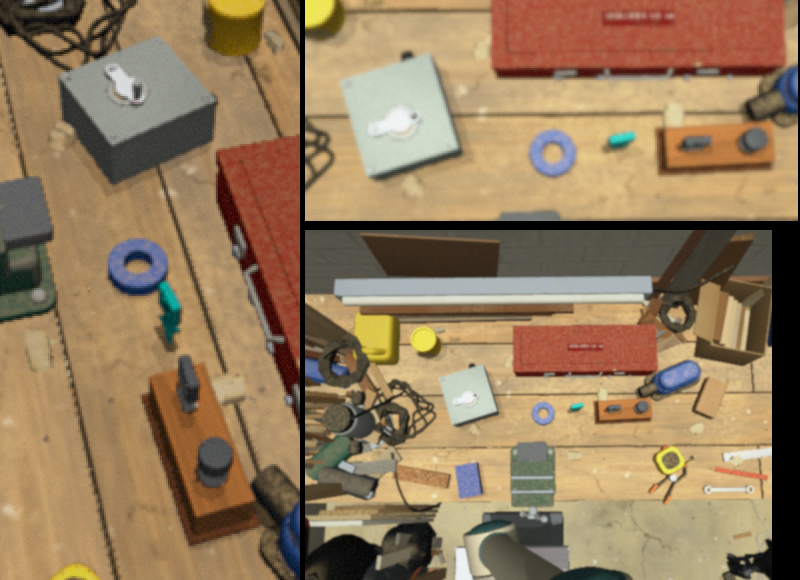

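```bash
cat >> h.py <<'E'
def rect(W,z0,z1,x0,x1,y0,y1):
    m=(W[...,2]>z0)&(W[...,2]<z1)&(W[...,0]>x0)&(W[...,0]<x1)&(W[...,1]>y0)&(W[...,1]<y1)
    P=W[m]
    if len(P)<5: return len(P)
    r=cv2.minAreaRect((P[:,:2]*1000).astype(np.float32))
    return len(P),P.mean(0).round(4),np.round(r[0],1),np.round(r[1],1),round(r[2],1),P[:,2].max().round(3)
E
python3 - <<'E'
from h import *
for n in('top','scene'):
    f=pickle.load(open(n+'.pkl','rb'));W=cloud(f)
    print(n,'box',rect(W,.06,.08,.45,.68,.0,.22))
    print('cover',rect(W,.0745,.12,.5,.65,.05,.17))
    print('post',rect(W,.092,.12,.5,.65,.03,.2))
    print('stand',rect(W,.042,.056,.47,.6,-.42,-.22))
    print('fkey',rect(W,.075,.13,.47,.6,-.33,-.25))
    print('rkey',rect(W,.075,.13,.47,.6,-.40,-.33))
    print('teal',rect(W,.06,.13,.47,.6,-.24,-.15))
    print('tape',rect(W,.01,.03,.47,.6,-.14,-.03))
E
```

```text
top box (3290, array([0.575 , 0.1198, 0.0703]), array([576.4, 120.3]), array([141.7, 130.7]), 17.0, np.float64(0.08))
cover (282, array([0.5626, 0.1224, 0.0786]), array([570.4, 113. ]), array([126.6, 115.6]), 11.4, np.float64(0.102))
post (18, array([0.5713, 0.0979, 0.0992]), array([571.2,  97.9]), array([8.7, 9.3]), 81.0, np.float64(0.102))
stand (1471, array([ 0.54  , -0.3306,  0.0496]), array([ 551.3, -333.9]), array([ 93. , 174.2]), 2.6, np.float64(0.056))
fkey (115, array([ 0.5295, -0.2814,  0.0998]), array([ 530.8, -282.7]), array([12.8, 35.8]), 3.4, np.float64(0.109))
rkey (171, array([ 0.5334, -0.3611,  0.0918]), array([ 534. , -362.3]), array([30.8, 30.1]), 2.3, np.float64(0.099))
teal (99, array([ 0.5374, -0.1838,  0.0816]), array([ 538.3, -184.2]), array([12.9, 35.3]), 7.2, np.float64(0.087))
tape (449, array([ 0.5271, -0.0908,  0.0185]), array([527., -91.]), array([63.3, 64.1]), 89.3, np.float64(0.025))
scene box (2455, array([0.5757, 0.1125, 0.0683]), array([577.5, 118.3]), array([144.2, 135.2]), 16.7, np.float64(0.08))
cover (140, array([0.5641, 0.1154, 0.0801]), array([562.3, 120. ]), array([30.9, 70.2]), 31.2, np.float64(0.102))
post (17, array([0.5731, 0.0943, 0.097 ]), array([572.9,  94.4]), array([11.2,  6.9]), 76.7, np.float64(0.102))
stand (2138, array([ 0.5401, -0.3421,  0.0485]), array([ 551.3, -335. ]), array([ 91.6, 172.4]), 2.7, np.float64(0.055))
fkey (190, array([ 0.5305, -0.29  ,  0.0965]), array([ 531.5, -287. ]), array([12.9, 36.2]), 2.7, np.float64(0.107))
rkey (294, array([ 0.5342, -0.3686,  0.09  ]), array([ 535.4, -366.2]), array([30.4, 31.1]), 36.1, np.float64(0.096))
teal (156, array([ 0.5384, -0.1907,  0.0773]), array([ 539.5, -187.4]), array([13.2, 36.3]), 10.2, np.float64(0.087))
tape (519, array([ 0.5281, -0.0954,  0.0167]), array([527.9, -93.1]), array([68.6, 63.5]), 75.9, np.float64(0.022))
```

Seen: the steel flat key in the stand at scene (304,295) / top (371,216). The look-alike is the teal key at scene (296,258) / top (325,213). The round key is at scene (319,331) / top (404,213). The box is yawed about 17°, and the cover post is at about (0.572, 0.097). I choose the steel key in the stand. First I go above the box.

```bash
cat >> h.py <<'E'
def go(x,y,z,psi):
    o=manip.get_obs();r=o['tool_rot'];Rt=R.from_quat([r[1],r[2],r[3],r[0]])
    c,s=np.cos(np.radians(psi)),np.sin(np.radians(psi))
    T=np.array([[c,s,0],[s,-c,0],[0,0,-1]])
    tr=Rt.inv().apply(np.array([x,y,z])-o['position'])*1000
    print('travel',tr.round(1),'dr',(Rt.inv()*R.from_matrix(T)).as_rotvec().round(4),'t',round(o['t'],2),'pos',o['position'].round(4),'q',o['qpos'].round(2),'f',o['wrist_force'].round(1))
E
python3 -c "
from h import *
go(.54,.11,.26,152)"
```

```text
travel [ 546.3 -502.6  -32.4] dr [ 0.0000e+00  2.0000e-04 -2.3202e+00] t 0.7 pos [ 0.1878 -0.5435  0.2277] q [-1.36  0.28  1.5  -0.    1.36 -0.12] f [ 0.6 -0.2 -0.3]
```

```bash
R='{"travel":[546,-503,-32],"dr":[0,0,-2.32],"gripper":-0.4}'; python3 -m inch '{"steps":[{"travel":[546,-503,-32],"dr":[0,0,-2.32],"gripper":-0.4},{"travel":[546,-503,-32],"dr":[0,0,-2.32],"gripper":-0.4},{"travel":[546,-503,-32],"dr":[0,0,-2.32],"gripper":-0.4},{"travel":[546,-503,-32],"dr":[0,0,-2.32],"gripper":-0.4},{"travel":[546,-503,-32],"dr":[0,0,-2.32],"gripper":-0.4},{"travel":[546,-503,-32],"dr":[0,0,-2.32],"gripper":-0.4},{"travel":[546,-503,-32],"dr":[0,0,-2.32],"gripper":-0.4},{"travel":[546,-503,-32],"dr":[0,0,-2.32],"gripper":-0.4}]}'; python3 -c "
from h import *
go(.54,.11,.26,152)"
```

```text
t: 1.5
position: [0.3778, -0.1898, 0.2453]
tool_rot: [0.001, 0.718, 0.696, 0.0]
wrist_force: [0.7, 0.3, 0.5]
gripper_width: 0.297
finger_force: 0.0
travel [304.9 152.4 -14.8] dr [ 6.0000e-04  1.4000e-03 -1.1145e+00] t 1.5 pos [ 0.3778 -0.1898  0.2453] q [-0.63  0.03  1.76  0.    1.34 -0.6 ] f [0.7 0.3 0.5]
```

```bash
python3 -m inch '{"steps":[{"travel":[305,152,-15],"dr":[0,0,-1.114],"gripper":-0.4},{"travel":[305,152,-15],"dr":[0,0,-1.114],"gripper":-0.4},{"travel":[305,152,-15],"dr":[0,0,-1.114],"gripper":-0.4},{"travel":[305,152,-15],"dr":[0,0,-1.114],"gripper":-0.4},{"travel":[305,152,-15],"dr":[0,0,-1.114],"gripper":-0.4},{"travel":[305,152,-15],"dr":[0,0,-1.114],"gripper":-0.4},{"travel":[305,152,-15],"dr":[0,0,-1.114],"gripper":-0.4},{"travel":[305,152,-15],"dr":[0,0,-1.114],"gripper":-0.4}]}'
python3 - <<'E'
from h import *
go(.54,.11,.26,152)
f=shot('wrist');W=cloud(f)
print('box',rect(W,.064,.076,.4,.75,-.05,.3))
print('post',rect(W,.097,.106,.5,.65,.03,.2))
print('plate',rect(W,.0735,.09,.5,.65,.03,.2))
cv2.imwrite('pics/w1.png',f['img'])
E
```

```text
t: 2.3
position: [0.5431, 0.1122, 0.2596]
tool_rot: [0.001, 0.24, 0.971, 0.002]
wrist_force: [-0.2, -0.7, -0.2]
gripper_width: 0.302
finger_force: 0.0
travel [ 1.7 -3.4 -0.4] dr [0.0033 0.0006 0.003 ] t 2.3 pos [0.5431 0.1122 0.2596] q [ 0.08  0.23  1.49  0.    1.42 -1.01] f [-0.2 -0.7 -0.2]
box (14943, array([0.5914, 0.1313, 0.0697]), array([575. , 117.8]), array([335.4, 349.9]), 90.0, np.float64(0.076))
post (77, array([0.5747, 0.0975, 0.1005]), array([575.2,  97.3]), array([9.3, 9.1]), 62.3, np.float64(0.103))
plate (1220, array([0.5655, 0.1248, 0.0771]), array([566.4, 123.9]), array([68.6, 42.1]), 83.8, np.float64(0.09))
```

View pics/w1.png

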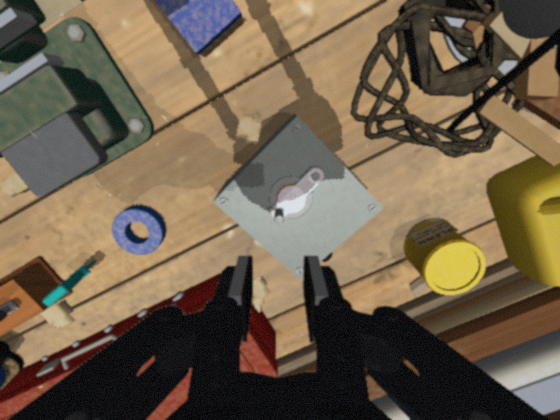

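Run:
```python
from h import *
f=pickle.load(open('wrist.pkl','rb'));W=cloud(f)
cv2.imwrite('pics/w2.png',cv2.resize(f['img'][150:240,240:350],None,fx=6,fy=6,interpolation=2))
# box rect, top level only near box
m=(abs(W[...,2]-.07)<.004)&(np.hypot(W[...,0]-.577,W[...,1]-.119)<.11)
m=cv2.morphologyEx(m.astype(np.uint8),cv2.MORPH_OPEN,np.ones((3,3)))
n,l,s,c=cv2.connectedComponentsWithStats(m);i=1+s[1:,4].argmax()
P=W[l==i];print(cv2.minAreaRect((P[:,:2]*1000).astype(np.float32)))
m=(W[...,2]>.0755)&(W[...,2]<.09)&(np.hypot(W[...,0]-.577,W[...,1]-.119)<.06)
P=W[m];print(len(P),np.percentile(P[:,2],[5,50,95]))
d=np.hypot(*(P[:,:2]-[.5747,.0975]).T);k=d.argsort()[-15:];print(d[k].round(4),P[k].mean(0))
```

```text
((580.2726440429688, 119.25056457519531), (140.9746551513672, 130.48040771484375), 16.854930877685547)
1133 [0.07592036 0.07700308 0.07898246]
[0.0619 0.062  0.062  0.0621 0.0627 0.0627 0.0627 0.0627 0.0627 0.0628
 0.0634 0.0634 0.0634 0.0635 0.0642] [0.55485422 0.15704016 0.0770794 ]
```

View pics/w2.png

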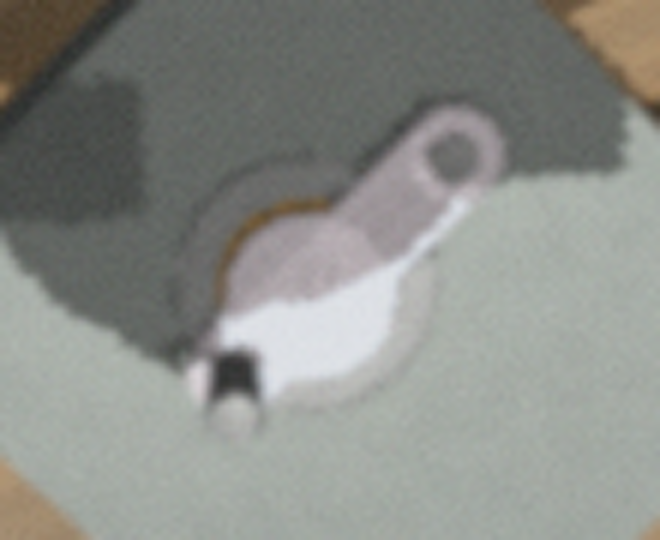

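```bash
cat >> h.py <<'E'
def onz(f,u,v,z):
    Rm=cv2.Rodrigues(np.array(f['rvec'],float))[0];t=np.array(f['tvec'],float).ravel()
    c=-Rm.T@t;r=Rm.T@np.array([(u-f['cx'])/f['fx'],(v-f['cy'])/f['fy'],1]);return c+r*(z-c[2])/r[2]
E
python3 - <<'E'
from h import *
f=pickle.load(open('wrist.pkl','rb'))
po=onz(f,279.5,219,.101);pi=onz(f,315.5,175.8,.079);kw=onz(f,291.3,196.7,.0725)
yaw=np.radians(16.9);x=np.array([np.cos(yaw),np.sin(yaw)]);y=np.array([-x[1],x[0]])
print(po,pi,kw)
print('d post',np.linalg.norm((po-pi)[:2]),'kw-pi in box',(kw-pi)[:2]@x,(kw-pi)[:2]@y,'post-pi',(po-pi)[:2]@x,(po-pi)[:2]@y)
E
```

```text
[0.57542495 0.09830519 0.101     ] [0.55751243 0.15072868 0.079     ] [0.56796019 0.11710043 0.0725    ]
d post 0.05539928611205548 kw-pi in box 0.00022074699585939404 -0.0352131484962405 post-pi 0.0018993178663023469 -0.055366718282449504
```

Run:
```python
from h import *
go(.575,.098,.14,152);go(.575,.098,.108,152)
p=np.array([.5575,.151]);b=np.radians(16.9);X=np.array([np.cos(b),np.sin(b)]);Y=np.array([-X[1],X[0]])
a=np.radians(152);tx=np.array([np.cos(a),np.sin(a)]);ty=np.array([np.sin(a),-np.cos(a)])
p0=np.array([.575,.098])
for th in np.arange(.2,1.85,.2):
    q=p+.056*(np.sin(th)*X-np.cos(th)*Y)-p0;print(round(th,2),(q@tx*1e3).round(1),(q@ty*1e3).round(1))
```

```text
travel [-35.1   4.9 119.4] dr [ 0.0004 -0.0001  0.0023] t 2.35 pos [0.5416 0.11   0.2594] q [ 0.07  0.23  1.5   0.    1.42 -1.01] f [-0.5 -1.6 -0.8]
travel [-35.1   4.9 151.4] dr [ 0.0004 -0.0001  0.0023] t 2.35 pos [0.5416 0.11   0.2594] q [ 0.07  0.23  1.5   0.    1.42 -1.01] f [-0.5 -1.6 -0.8]
0.2 -6.3 7.6
0.4 -11.5 17.4
0.6 -14.7 28.2
0.8 -15.7 39.3
1.0 -14.4 50.4
1.2 -11.0 61.0
1.4 -5.5 70.8
1.6 1.8 79.3
1.8 10.7 86.1
```

```bash
python3 -m inch '{"steps":[{"travel":[-35,5,40],"dr":[0,0,0],"gripper":-0.4},{"travel":[-35,5,80],"dr":[0,0,0],"gripper":-0.4},{"travel":[-35,5,115],"dr":[0,0,0],"gripper":-0.4},{"travel":[-35,5,125],"dr":[0,0,0],"gripper":-0.4},{"travel":[-35,5,135],"dr":[0,0,0],"gripper":-0.4},{"travel":[-35,5,145],"dr":[0,0,0],"gripper":-0.4},{"travel":[-35,5,151],"dr":[0,0,0],"gripper":-0.4},{"travel":[-35,5,151],"dr":[0,0,0],"gripper":-0.4}]}'
```

```text
t: 3.15
position: [0.5739, 0.0952, 0.109]
tool_rot: [0.0, 0.245, 0.97, 0.0]
wrist_force: [-0.7, -0.7, -0.3]
gripper_width: 0.3
finger_force: 0.0
```

```bash
python3 -m inch '{"steps":[{"travel":[-6,8,0],"dr":[0,0,0],"gripper":-0.4},{"travel":[-11,17,0],"dr":[0,0,0],"gripper":-0.4},{"travel":[-15,28,0],"dr":[0,0,0],"gripper":-0.4},{"travel":[-16,39,0],"dr":[0,0,0],"gripper":-0.4},{"travel":[-14,50,0],"dr":[0,0,-0.1],"gripper":-0.4},{"travel":[-11,61,0],"dr":[0,0,-0.2],"gripper":-0.4},{"travel":[-5,71,0],"dr":[0,0,-0.3],"gripper":-0.4},{"travel":[2,79,0],"dr":[0,0,-0.4],"gripper":-0.4}]}'
python3 - <<'E'
from h import *
f=shot('wrist');cv2.imwrite('pics/w3.png',f['img'])
p=np.array([.5575,.151]);b=np.radians(16.9);X=np.array([np.cos(b),np.sin(b)]);Y=np.array([-X[1],X[0]])
q=p+.056*(np.sin(1.8)*X-np.cos(1.8)*Y);print(q);go(*q,.108,175)
f=shot('top');W=cloud(f);print(rect(W,.0735,.081,.5,.68,.05,.2))
E
```

```text
t: 3.95
position: [0.6103, 0.1672, 0.1087]
tool_rot: [0.0, 0.045, 0.999, 0.0]
wrist_force: [0.4, -0.2, 0.5]
gripper_width: 0.301
finger_force: 0.0
[0.60598158 0.17902742]
travel [4.5 9.9 0.7] dr [ 0.0017 -0.0005  0.0003] t 4.0 pos [0.6096 0.1688 0.1087] q [ 0.16  0.44  1.55  0.    1.15 -1.33] f [-0.6  1.5  0.7]
(366, array([0.5637, 0.1213, 0.076 ]), array([575.7, 119.9]), array([138.5, 124.7]), 15.0, np.float64(0.081))
```

Push a little further along the arc, then retreat up.

```bash
python3 -m inch '{"steps":[{"travel":[2,5,0],"dr":[0,0,0],"gripper":-0.4},{"travel":[4,9,0],"dr":[0,0,0],"gripper":-0.4},{"travel":[5,11,0],"dr":[0,0,0],"gripper":-0.4},{"travel":[5,11,0],"dr":[0,0,0],"gripper":-0.4},{"travel":[5,8,0],"dr":[0,0,0],"gripper":-0.4},{"travel":[5,8,-30],"dr":[0,0,0],"gripper":-0.4},{"travel":[5,8,-80],"dr":[0,0,0],"gripper":-0.4},{"travel":[5,0,-130],"dr":[0,0,0],"gripper":-0.4}]}'
python3 - <<'E'
from h import *
go(.535,.12,.24,107)
f=shot('wrist');cv2.imwrite('pics/w4.png',f['img']);W=cloud(f)
r=rect(W,.097,.106,.5,.68,.03,.25);print('post',r)
if not isinstance(r,int):
    v=r[1][:2]-[.5575,.151];b=np.radians(16.9);print('theta',np.arctan2(v@[np.cos(b),np.sin(b)],-v@[-np.sin(b),np.cos(b)]),np.hypot(*v))
E
```

```text
t: 4.85
position: [0.6041, 0.1662, 0.2388]
tool_rot: [-0.001, 0.047, 0.999, -0.0]
wrist_force: [0.3, 0.3, 0.6]
gripper_width: 0.304
finger_force: 0.0
travel [ 64.4 -52.6  -1. ] dr [-0.0014 -0.0016  1.1794] t 4.85 pos [0.6041 0.1662 0.2388] q [ 0.16  0.35  1.37  0.    1.43 -1.32] f [0.3 0.3 0.6]
post (93, array([0.5751, 0.0976, 0.1007]), array([575.2,  97.4]), array([8.8, 8.8]), 37.7, np.float64(0.102))
theta 0.023415345441433325 0.05622561693747786
```

The cover didn't move: the post slipped past the edge of the pads because they were set 45° off the direction of motion. I'll retry with a narrower gap and the tool turning along with the arc.

Run:
```python
from h import *
go(.575,.098,.14,107)
p=np.array([.5575,.151]);b=np.radians(16.9);X=np.array([np.cos(b),np.sin(b)]);Y=np.array([-X[1],X[0]])
a=np.radians(107);tx=np.array([np.cos(a),np.sin(a)]);ty=np.array([np.sin(a),-np.cos(a)])
p0=np.array([.575,.098])
for th in np.arange(.15,1.85,.15):
    q=p+.056*(np.sin(th)*X-np.cos(th)*Y)-p0;print(round(th,2),(q@tx*1e3).round(1),(q@ty*1e3).round(1))
```

```text
travel [ 28.7 -70.3 108.7] dr [0.0109 0.0122 1.1785] t 4.9 pos [0.6086 0.1652 0.2492] q [ 0.16  0.34  1.35 -0.    1.43 -1.32] f [ 2.  -0.2  5.5]
0.15 0.4 7.0
0.3 2.3 15.2
0.45 5.3 23.0
0.6 9.5 30.3
0.75 14.8 36.9
0.9 20.9 42.6
1.05 27.9 47.3
1.2 35.4 50.9
1.35 43.4 53.4
1.5 51.7 54.6
1.65 60.1 54.6
1.8 68.4 53.3
```

```bash
python3 -m inch '{"steps":[{"travel":[10,-20,30],"dr":[0,0,0.15],"gripper":-0.58},{"travel":[29,-70,60],"dr":[0,0,0.3],"gripper":-0.58},{"travel":[29,-70,90],"dr":[0,0,0.45],"gripper":-0.58},{"travel":[29,-70,100],"dr":[0,0,0.6],"gripper":-0.58},{"travel":[29,-70,105],"dr":[0,0,0.75],"gripper":-0.58},{"travel":[29,-70,105],"dr":[0,0,0.9],"gripper":-0.58},{"travel":[29,-70,105],"dr":[0,0,1.05],"gripper":-0.58},{"travel":[29,-70,105],"dr":[0,0,1.18],"gripper":-0.58}]}'
python3 -m inch '{"steps":[{"travel":[0,0,0],"dr":[0,0,0],"gripper":-0.58},{"travel":[0,0,0],"dr":[0,0,0],"gripper":-0.58},{"travel":[0,0,0],"dr":[0,0,0],"gripper":-0.58},{"travel":[0,0,0],"dr":[0,0,0],"gripper":-0.58},{"travel":[0,0,0],"dr":[0,0,0],"gripper":-0.58},{"travel":[0,0,0],"dr":[0,0,0],"gripper":-0.58},{"travel":[0,0,0],"dr":[0,0,0],"gripper":-0.58},{"travel":[0,0,0],"dr":[0,0,0],"gripper":-0.58}]}'
python3 -c "
from h import *
go(.575,.098,.106,107)"
```

```text
t: 5.7
position: [0.5691, 0.0987, 0.133]
tool_rot: [0.0, 0.598, 0.802, -0.0]
wrist_force: [0.4, -0.4, 0.0]
gripper_width: 0.213
finger_force: 0.0
t: 6.5
position: [0.5691, 0.0993, 0.1331]
tool_rot: [0.0, 0.595, 0.804, -0.0]
wrist_force: [0.1, 0.1, -0.9]
gripper_width: 0.211
finger_force: 0.0
travel [-3.   5.3 27.1] dr [-0.0001  0.0001 -0.0006] t 6.5 pos [0.5691 0.0993 0.1331] q [ 0.05  0.35  1.65 -0.    1.15 -0.24] f [ 0.1  0.1 -0.9]
```

```bash
python3 -m inch '{"steps":[{"travel":[-3,5,0],"dr":[0,0,0],"gripper":-0.58},{"travel":[-3,5,0],"dr":[0,0,0],"gripper":-0.58},{"travel":[-3,5,8],"dr":[0,0,0],"gripper":-0.58},{"travel":[-3,5,15],"dr":[0,0,0],"gripper":-0.58},{"travel":[-3,5,22],"dr":[0,0,0],"gripper":-0.58},{"travel":[-3,5,27],"dr":[0,0,0],"gripper":-0.58},{"travel":[-3,5,27],"dr":[0,0,0],"gripper":-0.58},{"travel":[-3,5,27],"dr":[0,0,0],"gripper":-0.58}]}'
python3 -m inch '{"steps":[{"travel":[0,7,0],"dr":[0,0,-0.15],"gripper":-0.58},{"travel":[2,15,0],"dr":[0,0,-0.3],"gripper":-0.58},{"travel":[5,23,0],"dr":[0,0,-0.45],"gripper":-0.58},{"travel":[10,30,0],"dr":[0,0,-0.6],"gripper":-0.58},{"travel":[15,37,0],"dr":[0,0,-0.75],"gripper":-0.58},{"travel":[21,43,0],"dr":[0,0,-0.9],"gripper":-0.58},{"travel":[28,47,0],"dr":[0,0,-1.05],"gripper":-0.58},{"travel":[28,47,0],"dr":[0,0,-1.05],"gripper":-0.58}]}'
python3 - <<'E'
from h import *
f=shot('top');W=cloud(f);print('post',rect(W,.093,.104,.5,.68,.03,.25))
p=np.array([.5575,.151]);b=np.radians(16.9);X=np.array([np.cos(b),np.sin(b)]);Y=np.array([-X[1],X[0]])
for th in (1.05,1.2,1.35,1.5,1.65,1.75):
  q=p+.056*(np.sin(th)*X-np.cos(th)*Y);go(*q,.106,107+np.degrees(th))
E
```

```text
t: 7.3
position: [0.5747, 0.098, 0.106]
tool_rot: [-0.0, 0.595, 0.804, -0.0]
wrist_force: [0.3, 0.1, 0.5]
gripper_width: 0.209
finger_force: 0.0
t: 8.1
position: [0.6122, 0.1393, 0.1066]
tool_rot: [0.001, 0.112, 0.994, 0.0]
wrist_force: [-0.6, -0.5, -0.6]
gripper_width: 0.211
finger_force: 0.0
post (17, array([0.5715, 0.0978, 0.0998]), array([571.8,  98.1]), array([7.4, 8.8]), 11.9, np.float64(0.103))
travel [-0.3 -0.2  0.5] dr [-0.      0.0007 -0.0029] t 8.15 pos [0.6118 0.1387 0.1065] q [ 0.11  0.44  1.57 -0.    1.13 -1.23] f [0.1 0.5 0.2]
travel [0.3 8.2 0.5] dr [-1.000e-04  6.000e-04 -1.529e-01] t 8.15 pos [0.6118 0.1387 0.1065] q [ 0.11  0.44  1.57 -0.    1.13 -1.23] f [0.1 0.5 0.2]
travel [ 2.2 16.4  0.5] dr [-1.000e-04  6.000e-04 -3.029e-01] t 8.15 pos [0.6118 0.1387 0.1065] q [ 0.11  0.44  1.57 -0.    1.13 -1.23] f [0.1 0.5 0.2]
travel [ 5.3 24.2  0.5] dr [-2.000e-04  6.000e-04 -4.529e-01] t 8.15 pos [0.6118 0.1387 0.1065] q [ 0.11  0.44  1.57 -0.    1.13 -1.23] f [0.1 0.5 0.2]
travel [ 9.5 31.5  0.5] dr [-2.000e-04  6.000e-04 -6.029e-01] t 8.15 pos [0.6118 0.1387 0.1065] q [ 0.11  0.44  1.57 -0.    1.13 -1.23] f [0.1 0.5 0.2]
travel [12.9 35.9  0.4] dr [-3.000e-04  6.000e-04 -7.029e-01] t 8.15 pos [0.6118 0.1387 0.1065] q [ 0.11  0.44  1.57 -0.    1.13 -1.23] f [0.1 0.5 0.2]
```

Run:
```python
from h import *
f=shot('wrist');cv2.imwrite('pics/w5.png',f['img']);W=cloud(f);o=manip.get_obs()
r=o['tool_rot'];Rt=R.from_quat([r[1],r[2],r[3],r[0]])
L=Rt.inv().apply((W-o['position']).reshape(-1,3)).reshape(W.shape)*1e3
m=(np.abs(L[...,0])<14)&(np.abs(L[...,1])<30)&(W[...,2]>.08)
P=L[m];print(len(P));i=P[:,2].argsort()[-15:];print(P[i].round(1))
f=shot('scene');W=cloud(f);print('post',rect(W,.093,.104,.53,.60,.06,.12))
```

```text
12083
[[ -6.3   9.3  -4.4]
 [ -8.7  -8.6  -4.4]
 [-10.   -8.7  -4.3]
 [ -8.2   9.3  -4.3]
 [ -7.1   9.3  -4.2]
 [ -4.8   9.3  -4.1]
 [ -6.    9.3  -4.1]
 [ -5.5  -8.6  -4. ]
 [ -4.9  -8.6  -4. ]
 [ -6.1  -8.6  -3.9]
 [ -7.8   9.4  -3.9]
 [ -8.2  -8.7  -3.3]
 [ -7.1  -8.7  -3.3]
 [ -4.8  -8.6  -3.2]
 [ -4.8   9.4  -3. ]]
post (17, array([0.5728, 0.0941, 0.0977]), array([573.1,  95.1]), array([10.6,  6.8]), 76.5, np.float64(0.102))
```

View pics/w5.png

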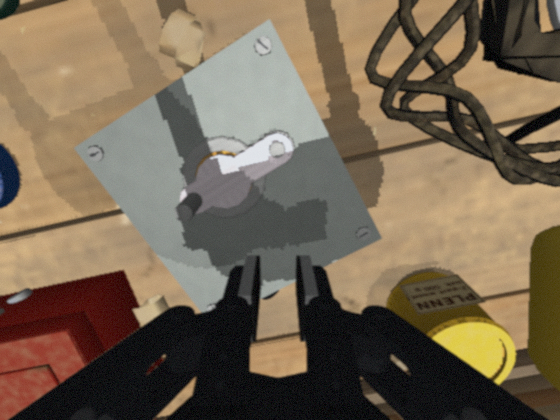

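Run:
```python
from h import *
f=pickle.load(open('wrist.pkl','rb'));o=manip.get_obs();W=cloud(f)
r=o['tool_rot'];Rt=R.from_quat([r[1],r[2],r[3],r[0]])
for p in [(-11,9,25),(11,9,25),(-11,9,0),(0,9,25),(0,9,6),(0,9,-4)]:
    w=Rt.apply(np.array(p)/1e3)+o['position'];u=cv2.projectPoints(w[None],f['rvec'],f['tvec'],np.array([[f['fx'],0,f['cx']],[0,f['fy'],f['cy']],[0,0,1.]]),None)[0].ravel();print(p,w.round(3),u.round(1))
Rm=cv2.Rodrigues(np.array(f['rvec'],float))[0];print('cam tool',Rt.inv().apply(-Rm.T@np.array(f['tvec']).ravel()-o['position']).round(3))
L=Rt.inv().apply((W-o['position']).reshape(-1,3)).reshape(W.shape)*1e3
for v in range(252,300,6): print(v,[L[v,u].round(0).tolist() for u in(245,252,306,312)])
```

```text
(-11, 9, 25) [0.624 0.144 0.081] [291.5 259.6]
(11, 9, 25) [0.603 0.149 0.081] [292.1 225.8]
(-11, 9, 0) [0.624 0.144 0.106] [293.4 282.1]
(0, 9, 25) [0.614 0.147 0.081] [291.8 243. ]
(0, 9, 6) [0.614 0.147 0.1  ] [293.2 258.1]
(0, 9, -4) [0.614 0.147 0.11 ] [294.1 267.4]
cam tool [ 0.08   0.001 -0.146]
252 [[-12.0, -20.0, 37.0], [-11.0, -16.0, 36.0], [-11.0, 19.0, 36.0], [nan, nan, nan]]
258 [[9.0, -15.0, -11.0], [9.0, -12.0, -10.0], [9.0, 14.0, -11.0], [-16.0, 23.0, 36.0]]
264 [[9.0, -14.0, -17.0], [8.0, -11.0, -16.0], [8.0, 14.0, -16.0], [-20.0, 23.0, 36.0]]
270 [[9.0, -14.0, -22.0], [9.0, -11.0, -23.0], [9.0, 13.0, -22.0], [9.0, 16.0, -22.0]]
276 [[9.0, -13.0, -27.0], [9.0, -10.0, -27.0], [9.0, 13.0, -27.0], [9.0, 15.0, -27.0]]
282 [[9.0, -13.0, -32.0], [8.0, -10.0, -31.0], [8.0, 12.0, -31.0], [9.0, 15.0, -31.0]]
288 [[10.0, -12.0, -37.0], [9.0, -10.0, -36.0], [8.0, 12.0, -35.0], [9.0, 14.0, -36.0]]
294 [[9.0, -12.0, -41.0], [9.0, -9.0, -41.0], [9.0, 12.0, -41.0], [9.0, 14.0, -40.0]]
```

Run:
```python
from h import *
f=pickle.load(open('scene.pkl','rb'));o=manip.get_obs();W=cloud(f);
r=o['tool_rot'];Rt=R.from_quat([r[1],r[2],r[3],r[0]])
L=Rt.inv().apply((W-o['position']).reshape(-1,3)).reshape(W.shape)*1e3
m=(np.abs(L[...,0])<25)&(np.abs(L[...,1])<40)&(W[...,2]>.085)
P=L[m];print(len(P))
h=np.histogram(P[:,2],bins=range(-120,40,10));print(h[0].tolist())
for a,b in((-80,-60),(-40,-25),(-25,-10),(-10,30)):
    Q=P[(P[:,2]>a)&(P[:,2]<b)]
    if len(Q):print(a,b,len(Q),Q.min(0).round(),Q.max(0).round())
u=np.argwhere(m);v0,u0=u.min(0);v1,u1=u.max(0);print(u0,v0,u1,v1)
cv2.imwrite('pics/s2.png',cv2.resize(f['img'][90:230,200:370],None,fx=4,fy=4,interpolation=2))
```

```text
2379
[33, 44, 41, 25, 39, 10, 7, 6, 3, 30, 32, 13, 0, 0, 0]
-80 -60 49 [-16. -27. -80.] [ 17. -13. -65.]
-40 -25 15 [-10. -27. -33.] [ 10. -17. -25.]
-25 -10 50 [-10. -28. -25.] [ 10. -13. -10.]
-10 30 13 [-11. -23. -10.] [ 10. -13.  -3.]
279 0 305 127
```

View pics/s2.png

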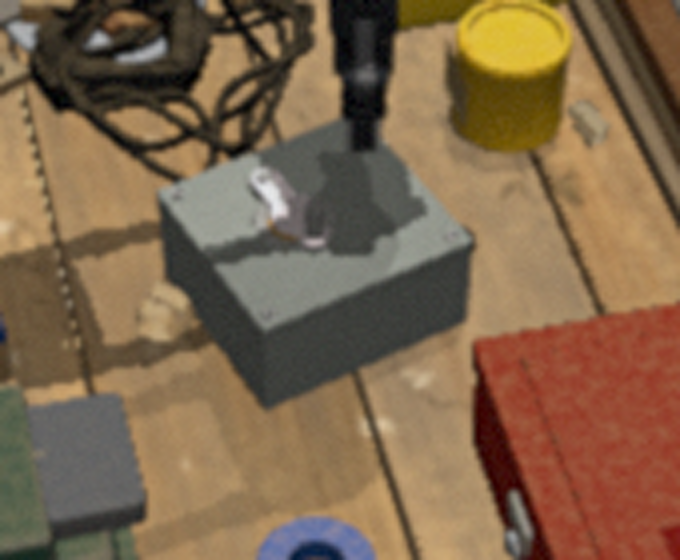

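The fingertips sit about 30 mm farther back than the reported TCP suggests: they are at tool z of about -5, and both cameras agree. So they passed over the post. I'll correct for this and repeat lower.

```bash
python3 -m inch '{"steps":[{"travel":[-10,-20,-10],"dr":[0,0,0.15],"gripper":-0.58},{"travel":[-20,-40,-10],"dr":[0,0,0.3],"gripper":-0.58},{"travel":[-20,-50,-10],"dr":[0,0,0.45],"gripper":-0.58},{"travel":[-20,-50,-10],"dr":[0,0,0.6],"gripper":-0.58},{"travel":[-20,-50,-10],"dr":[0,0,0.75],"gripper":-0.58},{"travel":[-20,-50,-10],"dr":[0,0,0.9],"gripper":-0.58},{"travel":[-20,-50,-10],"dr":[0,0,1.05],"gripper":-0.58},{"travel":[-20,-50,-10],"dr":[0,0,1.05],"gripper":-0.58}]}'
python3 -c "
from h import *
go(.575,.098,.079,107)"
```

```text
t: 9.05
position: [0.6197, 0.0847, 0.1163]
tool_rot: [0.0, 0.596, 0.803, -0.0]
wrist_force: [-0.1, 0.1, 0.2]
gripper_width: 0.212
finger_force: 0.0
travel [ 25.7 -39.   37.3] dr [-0.0001  0.0003 -0.0025] t 9.05 pos [0.6197 0.0847 0.1163] q [ 0.02  0.43  1.56 -0.    1.15 -0.27] f [-0.1  0.1  0.2]
```

```bash
python3 -m inch '{"steps":[{"travel":[26,-39,0],"dr":[0,0,0],"gripper":-0.58},{"travel":[26,-39,0],"dr":[0,0,0],"gripper":-0.58},{"travel":[26,-39,5],"dr":[0,0,0],"gripper":-0.58},{"travel":[26,-39,15],"dr":[0,0,0],"gripper":-0.58},{"travel":[26,-39,25],"dr":[0,0,0],"gripper":-0.58},{"travel":[26,-39,32],"dr":[0,0,0],"gripper":-0.58},{"travel":[26,-39,37],"dr":[0,0,0],"gripper":-0.58},{"travel":[26,-39,37],"dr":[0,0,0],"gripper":-0.58}]}'
```

```text
t: 9.85
position: [0.5746, 0.0985, 0.0779]
tool_rot: [-0.001, 0.595, 0.804, -0.001]
wrist_force: [0.9, -0.5, -0.0]
gripper_width: 0.211
finger_force: 0.0
```

```bash
python3 -m inch '{"steps":[{"travel":[0,7,0],"dr":[0,0,-0.15],"gripper":-0.58},{"travel":[2,15,0],"dr":[0,0,-0.3],"gripper":-0.58},{"travel":[5,23,0],"dr":[0,0,-0.45],"gripper":-0.58},{"travel":[10,30,0],"dr":[0,0,-0.6],"gripper":-0.58},{"travel":[15,37,0],"dr":[0,0,-0.75],"gripper":-0.58},{"travel":[21,43,0],"dr":[0,0,-0.9],"gripper":-0.58},{"travel":[28,47,0],"dr":[0,0,-1.05],"gripper":-0.58},{"travel":[28,47,0],"dr":[0,0,-1.05],"gripper":-0.58}]}'
python3 - <<'E'
from h import *
p=np.array([.5575,.151]);b=np.radians(16.9);X=np.array([np.cos(b),np.sin(b)]);Y=np.array([-X[1],X[0]])
for th in (1.2,1.35,1.5,1.65,1.75):
  q=p+.056*(np.sin(th)*X-np.cos(th)*Y);go(*q,.079,107+np.degrees(th))
E
```

```text
t: 10.65
position: [0.6125, 0.1399, 0.0793]
tool_rot: [0.0, 0.112, 0.994, 0.0]
wrist_force: [-0.4, -0.8, 0.6]
gripper_width: 0.21
finger_force: 0.0
travel [0.7 6.9 0.3] dr [ 0.0004  0.0009 -0.1501] t 10.65 pos [0.6125 0.1399 0.0793] q [ 0.11  0.46  1.6   0.    1.08 -1.23] f [-0.4 -0.8  0.6]
travel [ 2.5 15.1  0.3] dr [ 3.000e-04  9.000e-04 -3.001e-01] t 10.65 pos [0.6125 0.1399 0.0793] q [ 0.11  0.46  1.6   0.    1.08 -1.23] f [-0.4 -0.8  0.6]
travel [ 5.6 22.9  0.3] dr [ 2.000e-04  9.000e-04 -4.501e-01] t 10.65 pos [0.6125 0.1399 0.0793] q [ 0.11  0.46  1.6   0.    1.08 -1.23] f [-0.4 -0.8  0.6]
travel [ 9.8 30.2  0.3] dr [ 2.000e-04  9.000e-04 -6.001e-01] t 10.65 pos [0.6125 0.1399 0.0793] q [ 0.11  0.46  1.6   0.    1.08 -1.23] f [-0.4 -0.8  0.6]
travel [13.2 34.6  0.3] dr [ 1.000e-04  1.000e-03 -7.001e-01] t 10.65 pos [0.6125 0.1399 0.0793] q [ 0.11  0.46  1.6   0.    1.08 -1.23] f [-0.4 -0.8  0.6]
```

```bash
python3 -m inch '{"steps":[{"travel":[1,7,0],"dr":[0,0,-0.15],"gripper":-0.58},{"travel":[3,15,0],"dr":[0,0,-0.3],"gripper":-0.58},{"travel":[6,23,0],"dr":[0,0,-0.45],"gripper":-0.58},{"travel":[10,30,0],"dr":[0,0,-0.6],"gripper":-0.58},{"travel":[12,33,0],"dr":[0,0,-0.65],"gripper":-0.58},{"travel":[12,33,0],"dr":[0,0,-0.65],"gripper":-0.58},{"travel":[12,33,-15],"dr":[0,0,-0.65],"gripper":-0.58},{"travel":[12,33,-60],"dr":[0,0,-0.65],"gripper":-0.58}]}'
python3 - <<'E'
from h import *
f=shot('top');W=cloud(f);r=rect(W,.093,.104,.5,.68,.03,.25);print('post',r)
v=r[1][:2]-[.5575,.151];b=np.radians(16.9);print('theta',np.arctan2(v@[np.cos(b),np.sin(b)],-v@[-np.sin(b),np.cos(b)]),np.hypot(*v))
go(.54,.115,.2,107)
E
```

```text
t: 11.45
position: [0.6041, 0.173, 0.1353]
tool_rot: [-0.005, -0.209, 0.978, 0.0]
wrist_force: [0.8, 0.0, 1.1]
gripper_width: 0.21
finger_force: 0.0
post (10, array([0.6041, 0.1703, 0.0996]), array([604.2, 170.5]), array([10.1,  4.1]), 83.5, np.float64(0.103))
theta 1.6684916833825452 0.05043857650647962
travel [ 87.9 -25.3 -54.4] dr [0.0051 0.0079 1.6957] t 11.5 pos [0.6103 0.1742 0.1462] q [ 0.17  0.41  1.5  -0.    1.22 -1.82] f [2.4 0.7 4. ]
```

```bash
python3 -c "
from h import *
go(.585,.05,.2,107)"
```

```text
travel [  73.5 -103.1  -54.1] dr [0.0051 0.0079 1.6957] t 11.5 pos [0.6103 0.1742 0.1462] q [ 0.17  0.41  1.5  -0.    1.22 -1.82] f [2.4 0.7 4. ]
```

```bash
python3 -m inch '{"steps":[{"travel":[0,0,-40],"dr":[0,0,0.15],"gripper":-0.3},{"travel":[30,-40,-54],"dr":[0,0,0.3],"gripper":-0.2},{"travel":[74,-103,-54],"dr":[0,0,0.45],"gripper":-0.2},{"travel":[74,-103,-54],"dr":[0,0,0.6],"gripper":-0.2},{"travel":[74,-103,-54],"dr":[0,0,0.75],"gripper":-0.2},{"travel":[74,-103,-54],"dr":[0,0,0.9],"gripper":-0.2},{"travel":[74,-103,-54],"dr":[0,0,1.05],"gripper":-0.2},{"travel":[74,-103,-54],"dr":[0,0,1.2],"gripper":-0.2}]}'
python3 -m inch '{"steps":[{"travel":[0,0,0],"dr":[0,0,0.15],"gripper":-0.2},{"travel":[0,0,0],"dr":[0,0,0.3],"gripper":-0.2},{"travel":[0,0,0],"dr":[0,0,0.45],"gripper":-0.2},{"travel":[0,0,0],"dr":[0,0,0.5],"gripper":-0.2},{"travel":[0,0,0],"dr":[0,0,0.5],"gripper":-0.2},{"travel":[0,0,0],"dr":[0,0,0.5],"gripper":-0.2},{"travel":[0,0,0],"dr":[0,0,0.5],"gripper":-0.2},{"travel":[0,0,0],"dr":[0,0,0.5],"gripper":-0.2}]}'
python3 - <<'E'
from h import *
f=shot('wrist');W=cloud(f)
r=rect(W,.095,.106,.56,.68,.1,.25);print('post',r)
u0=cv2.projectPoints(np.array([[.568,.117,.07]]),f['rvec'],f['tvec'],np.array([[f['fx'],0,f['cx']],[0,f['fy'],f['cy']],[0,0,1.]]),None)[0].ravel();print(u0)
x,y=(int(u0[0])-50,int(u0[1])-45);x=max(x,0);y=max(y,0);print(x,y)
cv2.imwrite('pics/w6.png',cv2.resize(f['img'][y:y+90,x:x+110],None,fx=6,fy=6,interpolation=2))
E
```

```text
t: 12.3
position: [0.5826, 0.049, 0.1935]
tool_rot: [0.0, 0.383, 0.924, 0.0]
wrist_force: [-0.4, -0.4, -0.8]
gripper_width: 0.398
finger_force: 0.0
t: 13.1
position: [0.5826, 0.0496, 0.1932]
tool_rot: [0.0, 0.595, 0.804, -0.0]
wrist_force: [-0.2, 0.7, -0.0]
gripper_width: 0.395
finger_force: 0.0
post (192, array([0.6098, 0.1696, 0.1004]), array([610.1, 169.8]), array([9.4, 9.5]), 26.1, np.float64(0.103))
[282.63299557 116.73291156]
232 71
```

View pics/w6.png

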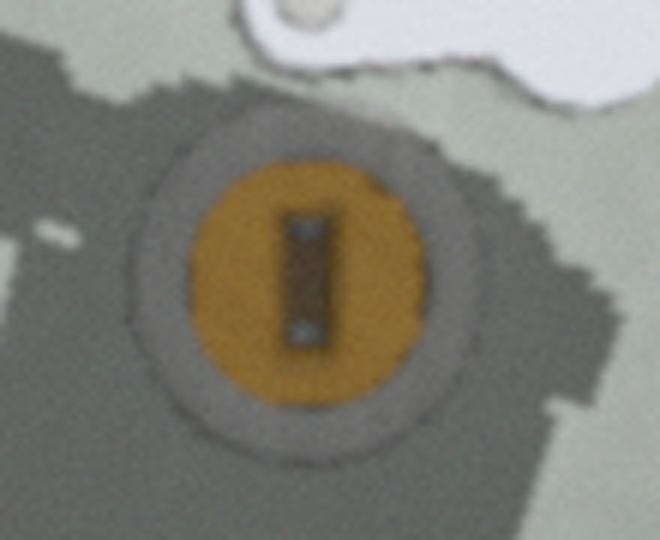

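Run:
```python
from h import *
f=pickle.load(open('wrist.pkl','rb'));im=f['img'][71:161,232:342].astype(int)
br=((im[...,2]-im[...,0])>40).astype(np.uint8)
k=cv2.findContours(br,cv2.RETR_EXTERNAL,cv2.CHAIN_APPROX_NONE)[0];c=max(k,key=cv2.contourArea)
e=cv2.fitEllipse(cv2.convexHull(c));print('brass',e);print(onz(f,232+e[0][0],71+e[0][1],.07))
m=np.zeros_like(br);cv2.drawContours(m,[cv2.convexHull(c)],-1,1,-1);m=cv2.erode(m,np.ones((3,3)))
s=(m==1)&(im.sum(-1)<230);v,u=np.nonzero(s);r=cv2.minAreaRect(np.stack([u,v],1).astype(np.float32));print('slot',r,u.mean(),v.mean())
k0=onz(f,232+r[0][0],71+r[0][1],.07);print(k0)
t=onz(f,232+51.3,71+37,.07)-onz(f,232+51.3,71+57,.07);print(np.degrees(np.arctan2(t[1],t[0])))
go(.5625,-.22,.235,93);go(.5305,-.283,.235,93)
```

```text
brass ((50.86906814575195, 46.68751525878906), (40.032691955566406, 41.426666259765625), 10.906279563903809)
[0.56840867 0.1163376  0.07      ]
slot ((51.0, 47.0), (24.0, 10.0), 90.0) 51.344339622641506 46.35377358490566
[0.56858468 0.11613335 0.07      ]
107.31839310560486
travel [-252.1  -97.8  -41.8] dr [1.000e-04 1.000e-04 2.435e-01] t 13.15 pos [0.5826 0.0496 0.1932] q [-0.03  0.31  1.54 -0.    1.29 -0.33] f [ 0.4 -0.2  0.9]
travel [-303.  -146.8  -41.8] dr [1.000e-04 1.000e-04 2.435e-01] t 13.15 pos [0.5826 0.0496 0.1932] q [-0.03  0.31  1.54 -0.    1.29 -0.33] f [ 0.4 -0.2  0.9]
```

```bash
python3 -c "
from h import *
W=cloud(pickle.load(open('top.pkl','rb')));m=(W[...,0]>.5)&(W[...,0]<.75)&(W[...,1]>-.4)&(W[...,1]<.0);print(np.nanmax(W[m],0))
go(.533,-.34,.235,93)"
python3 -m inch '{"steps":[{"travel":[-20,-10,-42],"dr":[0,0,0.1],"gripper":-0.2},{"travel":[-371,-153,-42],"dr":[0,0,0.244],"gripper":-0.2},{"travel":[-371,-153,-42],"dr":[0,0,0.244],"gripper":-0.2},{"travel":[-371,-153,-42],"dr":[0,0,0.244],"gripper":-0.2},{"travel":[-371,-153,-42],"dr":[0,0,0.244],"gripper":-0.2},{"travel":[-371,-153,-42],"dr":[0,0,0.244],"gripper":-0.2},{"travel":[-371,-153,-42],"dr":[0,0,0.244],"gripper":-0.2},{"travel":[-371,-153,-42],"dr":[0,0,0.244],"gripper":-0.2}]}'
python3 -c "
from h import *
go(.533,-.34,.235,93)"
```

```text
[ 7.49997258e-01 -1.14589632e-06  1.09614868e-01]
travel [-358.3 -161.   -41.8] dr [1.000e-04 1.000e-04 2.435e-01] t 13.15 pos [0.5826 0.0496 0.1932] q [-0.03  0.31  1.54 -0.    1.29 -0.33] f [ 0.4 -0.2  0.9]
t: 13.95
position: [0.5466, -0.3229, 0.2353]
tool_rot: [0.0, 0.689, 0.725, 0.0]
wrist_force: [-0.1, -0.6, -0.7]
gripper_width: 0.398
finger_force: 0.0
travel [-16.4 -14.5   0.3] dr [ 0.0004  0.0001 -0.0005] t 13.95 pos [ 0.5466 -0.3229  0.2353] q [-0.64  0.36  1.36  0.    1.42 -0.7 ] f [-0.1 -0.6 -0.7]
```

```bash
python3 -m inch '{"steps":[{"travel":[-10,-10,0],"dr":[0,0,0],"gripper":-0.2},{"travel":[-10,-10,0],"dr":[0,0,0],"gripper":-0.2},{"travel":[-10,-10,0],"dr":[0,0,0],"gripper":-0.2},{"travel":[-10,-10,0],"dr":[0,0,0],"gripper":-0.2},{"travel":[-10,-10,0],"dr":[0,0,0],"gripper":-0.2},{"travel":[-10,-10,0],"dr":[0,0,0],"gripper":-0.2},{"travel":[-10,-10,0],"dr":[0,0,0],"gripper":-0.2},{"travel":[-10,-10,0],"dr":[0,0,0],"gripper":-0.2}]}'
python3 - <<'E'
from h import *
f=shot('wrist');W=cloud(f)
print('head',rect(W,.1,.112,.5,.57,-.32,-.24));print('all',rect(W,.06,.112,.5,.57,-.32,-.24))
r=rect(W,.1,.112,.5,.57,-.32,-.24)
for k in manip.search_frame('flat_key',f):print(k)
print('tip',rect(W,.2,.3,.4,.7,-.45,-.2))
u0=cv2.projectPoints(np.array([[.531,-.283,.1]]),f['rvec'],f['tvec'],np.array([[f['fx'],0,f['cx']],[0,f['fy'],f['cy']],[0,0,1.]]),None)[0].ravel().astype(int);print(u0)
x,y=max(0,u0[0]-60),max(0,u0[1]-50)
cv2.imwrite('pics/w7.png',cv2.resize(f['img'][y:y+100,x:x+120],None,fx=5,fy=5,interpolation=2))
E
```

```text
t: 14.75
position: [0.5378, -0.3309, 0.2353]
tool_rot: [0.0, 0.688, 0.725, -0.0]
wrist_force: [0.7, -0.2, -0.6]
gripper_width: 0.396
finger_force: 0.0
head (544, array([ 0.5349, -0.2836,  0.1046]), array([ 534.8, -284.3]), array([12.2, 35.4]), 2.5, np.float64(0.107))
all (616, array([ 0.5349, -0.2831,  0.1036]), array([ 534.9, -284.2]), array([12.5, 35.8]), 3.0, np.float64(0.107))
{'bbox': [281.1, 0.0, 296.8, 50.2], 'conf': 0.82}
{'bbox': [267.0, 122.5, 281.0, 165.7], 'conf': 0.78}
tip (13530, array([ 0.5396, -0.3257,  0.2854]), array([ 539.9, -330.7]), array([106.2,  27.5]), 3.1, np.float64(0.3))
[270 140]
```

View pics/w7.png

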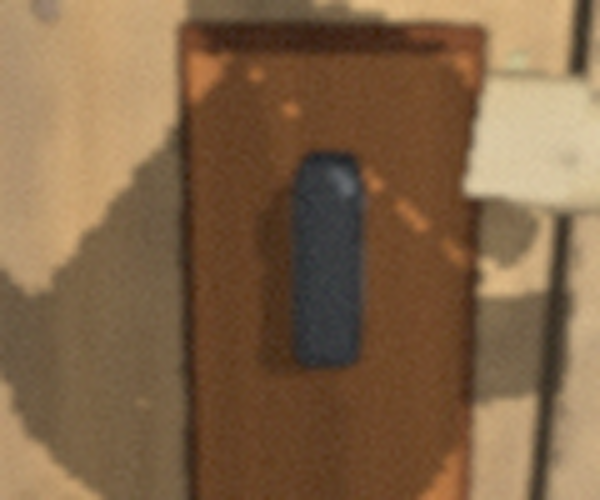

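```bash
python3 -c "
from h import *
go(.5347,-.284,.068,92.7)"
```

```text
travel [ 47.3  -0.5 167.2] dr [0.     0.0001 0.0052] t 14.85 pos [ 0.5377 -0.3312  0.2352] q [-0.66  0.36  1.36 -0.    1.42 -0.71] f [-0.3 -0.2 -1. ]
```

```bash
python3 -m inch '{"steps":[{"travel":[47,0,20],"dr":[0,0,0],"gripper":-0.2},{"travel":[47,0,65],"dr":[0,0,0],"gripper":-0.2},{"travel":[47,0,95],"dr":[0,0,0],"gripper":-0.2},{"travel":[47,0,115],"dr":[0,0,0],"gripper":-0.2},{"travel":[47,0,130],"dr":[0,0,0],"gripper":-0.2},{"travel":[47,0,145],"dr":[0,0,0],"gripper":-0.2},{"travel":[47,0,160],"dr":[0,0,0],"gripper":-0.2},{"travel":[47,0,167],"dr":[0,0,0],"gripper":-0.2}]}'
python3 -c "
from h import *
f=shot('wrist')
W=cloud(f);o=manip.get_obs();r=o['tool_rot'];Rt=R.from_quat([r[1],r[2],r[3],r[0]])
L=Rt.inv().apply((W-o['position']).reshape(-1,3)).reshape(W.shape)*1e3
m=(np.abs(L[...,0])<14)&(np.abs(L[...,1])<40)&(np.abs(L[...,1])>10);P=L[m];h=np.histogram(P[:,2],bins=range(-40,60,4));print(h[0].tolist())
go(.5347,-.284,.068,92.7)"
```

```text
t: 15.65
position: [0.5345, -0.2841, 0.0668]
tool_rot: [-0.001, 0.689, 0.725, -0.0]
wrist_force: [-0.5, 1.3, -0.3]
gripper_width: 0.402
finger_force: 0.0
[369, 446, 414, 380, 347, 319, 278, 179, 59, 0, 0, 0, 0, 886, 1402, 0, 0, 5, 140, 0, 0, 0, 0, 0]
travel [-0.1  0.5 -1.8] dr [-0.0027 -0.0019  0.0047] t 15.7 pos [ 0.5342 -0.2839  0.0662] q [-0.6   0.45  1.67 -0.    1.03 -0.66] f [-0.9  0.6 -0.8]
```

```bash
python3 -m inch '{"steps":[{"travel":[0,0,0],"dr":[0,0,0],"gripper":-0.6},{"travel":[0,0,0],"dr":[0,0,0],"gripper":-1},{"travel":[0,0,0],"dr":[0,0,0],"gripper":-1},{"travel":[0,0,0],"dr":[0,0,0],"gripper":-1},{"travel":[0,0,0],"dr":[0,0,0],"gripper":-1},{"travel":[0,0,0],"dr":[0,0,0],"gripper":-1},{"travel":[0,0,0],"dr":[0,0,0],"gripper":-1},{"travel":[0,0,0],"dr":[0,0,0],"gripper":-1}]}'
python3 -c "
from h import *
go(.5347,-.284,.068,92.7)"
```

```text
t: 16.5
position: [0.5354, -0.2846, 0.0686]
tool_rot: [0.0, 0.688, 0.725, 0.0]
wrist_force: [-0.0, -0.6, 1.6]
gripper_width: 0.129
finger_force: 59.5
travel [ 0.6 -0.6  0.6] dr [0.0005 0.0005 0.0049] t 16.5 pos [ 0.5354 -0.2846  0.0686] q [-0.6   0.45  1.66 -0.    1.03 -0.66] f [-0.  -0.6  1.6]
```

```bash
python3 -m inch '{"steps":[{"travel":[0,0,-8],"dr":[0,0,0],"gripper":-1},{"travel":[0,0,-16],"dr":[0,0,0],"gripper":-1},{"travel":[0,0,-26],"dr":[0,0,0],"gripper":-1},{"travel":[0,0,-40],"dr":[0,0,0],"gripper":-1},{"travel":[0,0,-70],"dr":[0,0,0],"gripper":-1},{"travel":[0,0,-110],"dr":[0,0,0],"gripper":-1},{"travel":[0,0,-145],"dr":[0,0,0],"gripper":-1},{"travel":[0,0,-170],"dr":[0,0,0],"gripper":-1}]}'
python3 -c "
from h import *
go(.5685,.1163,.235,107.2)"
```

```text
t: 17.3
position: [0.5358, -0.2849, 0.242]
tool_rot: [0.002, 0.688, 0.725, 0.0]
wrist_force: [0.4, -0.2, -0.1]
gripper_width: 0.133
finger_force: 59.3
travel [399.   53.5   6.1] dr [ 0.0032  0.0032 -0.2481] t 17.3 pos [ 0.5358 -0.2849  0.242 ] q [-0.6   0.31  1.41 -0.    1.41 -0.66] f [ 0.4 -0.2 -0.1]
```

```bash
python3 -m inch '{"steps":[{"travel":[20,3,2],"dr":[0,0,-0.02],"gripper":-1},{"travel":[60,8,3],"dr":[0,0,-0.05],"gripper":-1},{"travel":[105,14,3],"dr":[0,0,-0.08],"gripper":-1},{"travel":[150,20,3],"dr":[0,0,-0.11],"gripper":-1},{"travel":[195,26,3],"dr":[0,0,-0.14],"gripper":-1},{"travel":[240,32,3],"dr":[0,0,-0.17],"gripper":-1},{"travel":[285,38,3],"dr":[0,0,-0.2],"gripper":-1},{"travel":[325,44,3],"dr":[0,0,-0.23],"gripper":-1}]}'
python3 -c "
from h import *
go(.5685,.1163,.235,107.2)"
```

```text
t: 18.1
position: [0.5606, 0.0457, 0.2343]
tool_rot: [-0.001, 0.6, 0.8, -0.0]
wrist_force: [1.9, 0.1, -1.2]
gripper_width: 0.132
finger_force: 59.3
travel [65.6 27.4 -0.7] dr [-0.0017 -0.0015 -0.0154] t 18.1 pos [0.5606 0.0457 0.2343] q [-0.04  0.25  1.52  0.    1.37 -0.33] f [ 1.9  0.1 -1.2]
```

```bash
python3 -m inch '{"steps":[{"travel":[30,12,0],"dr":[0,0,-0.01],"gripper":-1},{"travel":[66,27,0],"dr":[0,0,-0.015],"gripper":-1},{"travel":[66,27,30],"dr":[0,0,-0.015],"gripper":-1},{"travel":[66,27,60],"dr":[0,0,-0.015],"gripper":-1},{"travel":[66,27,80],"dr":[0,0,-0.015],"gripper":-1},{"travel":[66,27,80],"dr":[0,0,-0.015],"gripper":-1},{"travel":[66,27,80],"dr":[0,0,-0.015],"gripper":-1},{"travel":[66,27,80],"dr":[0,0,-0.015],"gripper":-1}]}'
python3 - <<'E'
from h import *
go(.5685,.1163,.135,107.2)
f=shot('wrist');K=np.array([[f['fx'],0,f['cx']],[0,f['fy'],f['cy']],[0,0,1.]])
o=manip.get_obs();r=o['tool_rot'];Rt=R.from_quat([r[1],r[2],r[3],r[0]])
im=f['img'].copy()
pts=[(x,y,z) for x in(-8,8) for y in(-2.5,2.5) for z in (18.5,48.5)]
w=Rt.apply(np.array(pts)/1e3)+o['position']
for p in cv2.projectPoints(w,f['rvec'],f['tvec'],K,None)[0].reshape(-1,2): cv2.circle(im,tuple(int(round(v)) for v in p),1,(0,0,255),-1)
k=cv2.projectPoints(np.array([[.5685,.1163,.07]]),f['rvec'],f['tvec'],K,None)[0].ravel();cv2.circle(im,tuple(k.round().astype(int)),2,(0,255,0),-1);print(k)
cv2.imwrite('pics/w8.png',cv2.resize(im[150:270,200:360],None,fx=5,fy=5,interpolation=2))
E
```

```text
t: 18.9
position: [0.5704, 0.1136, 0.1564]
tool_rot: [0.001, 0.595, 0.804, 0.001]
wrist_force: [-0.2, -0.0, -0.9]
gripper_width: 0.126
finger_force: 59.3
travel [ 3.2 -1.1 21.4] dr [ 0.0021  0.0004 -0.003 ] t 18.9 pos [0.5704 0.1136 0.1564] q [ 0.08  0.33  1.61  0.    1.2  -0.22] f [-0.2 -0.  -0.9]
[273.84139478 206.89351684]
```

View pics/w8.png

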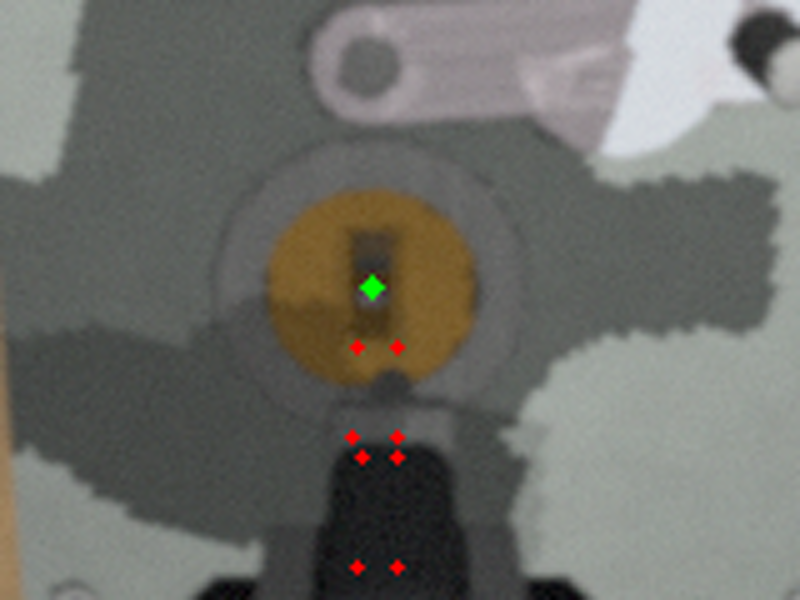

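```bash
python3 -m inch '{"steps":[{"travel":[3,-3,5],"dr":[0,0,0],"gripper":-1},{"travel":[3,-3,10],"dr":[0,0,0],"gripper":-1},{"travel":[3,-3,15],"dr":[0,0,0],"gripper":-1},{"travel":[3,-3,18],"dr":[0,0,0],"gripper":-1},{"travel":[3,-3,18],"dr":[0,0,0],"gripper":-1},{"travel":[3,-3,18],"dr":[0,0,0],"gripper":-1},{"travel":[3,-3,18],"dr":[0,0,0],"gripper":-1},{"travel":[3,-3,18],"dr":[0,0,0],"gripper":-1}]}'
python3 - <<'E'
from h import *
go(.5685,.1163,.0885,107.2)
f=shot('wrist');W=cloud(f);K=np.array([[f['fx'],0,f['cx']],[0,f['fy'],f['cy']],[0,0,1.]])
o=manip.get_obs();r=o['tool_rot'];Rt=R.from_quat([r[1],r[2],r[3],r[0]])
L=Rt.inv().apply((W-o['position']).reshape(-1,3)).reshape(W.shape)*1e3
for a,b in((-14,-4),(8,12),(12,15),(15,19),(19,30),(30,44),(44,52)):
    m=(np.abs(L[...,0])<20)&(np.abs(L[...,1])<13)&(L[...,2]>a)&(L[...,2]<b);P=L[m]
    if len(P)>3:print(a,b,len(P),np.percentile(P,[3,50,97],axis=0).round(1).tolist())
im=f['img'].copy();pj=lambda p:cv2.projectPoints(np.array(p,float).reshape(-1,3),f['rvec'],f['tvec'],K,None)[0].reshape(-1,2)
for x in(-8.75,8.75):
  for y in(-3.25,3.25):
    pass
k=pj([.5685,.1163,.07])[0];print('kw px',k,'axis px',pj(Rt.apply([[0,0,.0185],[0,0,.0485]])+o['position']))
x0,y0=int(k[0])-60,int(k[1])-45;print(x0,y0)
cv2.imwrite('pics/w9.png',cv2.resize(im[y0:y0+90,x0:x0+120],None,fx=6,fy=6,interpolation=2))
E
```

```text
t: 19.75
position: [0.5662, 0.1152, 0.1374]
tool_rot: [0.0, 0.595, 0.804, 0.0]
wrist_force: [-0.5, -0.6, -1.2]
gripper_width: 0.128
finger_force: 59.3
travel [ 0.4  2.4 48.9] dr [ 0.0004  0.0002 -0.0032] t 19.75 pos [0.5662 0.1152 0.1374] q [ 0.08  0.34  1.64 -0.    1.16 -0.22] f [-0.5 -0.6 -1.2]
-14 -4 363 [[5.9, -11.7, -13.8], [16.0, 0.6, -10.3], [18.4, 12.3, -5.4]]
12 15 133 [[8.5, -4.6, 13.4], [11.0, 2.0, 14.5], [13.2, 8.1, 15.0]]
15 19 93 [[6.4, -4.7, 15.0], [12.4, 2.5, 15.6], [13.4, 8.7, 17.5]]
30 44 44 [[6.5, -0.5, 30.7], [7.6, 2.0, 35.3], [8.2, 3.9, 40.1]]
kw px [278.6490983 219.0647299] axis px [[274.51466473 249.76913388]
 [274.98684283 229.61612915]]
218 174
```

View pics/w9.png

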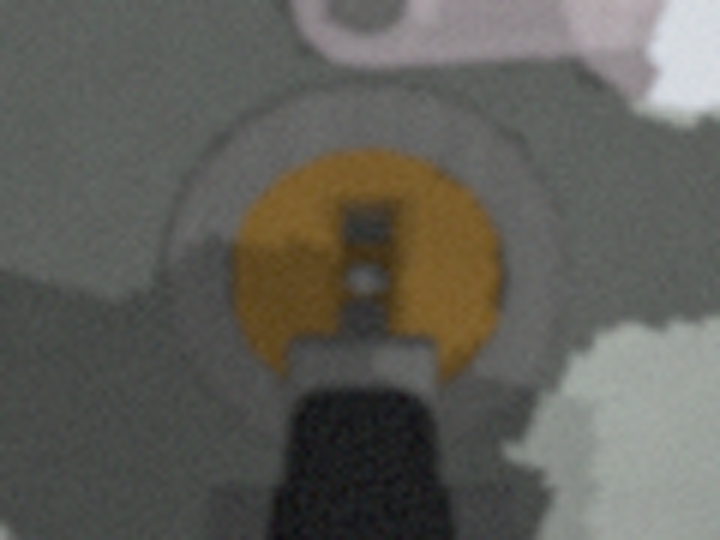

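```bash
python3 -m inch '{"steps":[{"travel":[0.2,0.5,6],"dr":[0,0,0],"gripper":-1},{"travel":[0.2,0.5,12],"dr":[0,0,0],"gripper":-1},{"travel":[0.2,0.5,16],"dr":[0,0,0],"gripper":-1},{"travel":[0.2,0.5,19],"dr":[0,0,0],"gripper":-1},{"travel":[0.2,0.5,22],"dr":[0,0,0],"gripper":-1},{"travel":[0.2,0.5,25],"dr":[0,0,0],"gripper":-1},{"travel":[0.2,0.5,28],"dr":[0,0,0],"gripper":-1},{"travel":[0.2,0.5,28],"dr":[0,0,0],"gripper":-1}]}'
```

```text
t: 20.6
position: [0.5661, 0.1156, 0.1087]
tool_rot: [-0.0, 0.595, 0.804, -0.0]
wrist_force: [-0.2, 0.3, -1.0]
gripper_width: 0.131
finger_force: 59.3
```

```bash
python3 -m inch '{"steps":[{"travel":[0.5,0,2],"dr":[0,0,0],"gripper":-1},{"travel":[-0.5,0,4],"dr":[0,0,0],"gripper":-1},{"travel":[0.7,0,6],"dr":[0,0,0],"gripper":-1},{"travel":[-0.7,0,8],"dr":[0,0,0],"gripper":-1},{"travel":[0.7,0,10],"dr":[0,0,0],"gripper":-1},{"travel":[-0.7,0,11],"dr":[0,0,0],"gripper":-1},{"travel":[0.7,0,12],"dr":[0,0,0],"gripper":-1},{"travel":[0,0,12],"dr":[0,0,0],"gripper":-1}]}'
```

```text
t: 21.4
position: [0.5677, 0.115, 0.0984]
tool_rot: [0.002, 0.595, 0.804, 0.0]
wrist_force: [0.1, -1.9, 4.9]
gripper_width: 0.127
finger_force: 60.2
```

```bash
python3 -m inch '{"steps":[{"travel":[1,0,2],"dr":[0,0,0],"gripper":-1},{"travel":[-1,0,4],"dr":[0,0,0],"gripper":-1},{"travel":[1,0,5],"dr":[0,0,0],"gripper":-1},{"travel":[-1,0,6],"dr":[0,0,0],"gripper":-1},{"travel":[1,0,7],"dr":[0,0,0],"gripper":-1},{"travel":[-1,0,8],"dr":[0,0,0],"gripper":-1},{"travel":[1,0,9],"dr":[0,0,0],"gripper":-1},{"travel":[0,0,9],"dr":[0,0,0],"gripper":-1}]}'
```

```text
t: 22.2
position: [0.5673, 0.1161, 0.0892]
tool_rot: [0.001, 0.595, 0.804, 0.001]
wrist_force: [0.3, 1.3, 4.0]
gripper_width: 0.131
finger_force: 60.0
```

```bash
python3 -m inch '{"steps":[{"travel":[0.8,0,1],"dr":[0,0,0],"gripper":-1},{"travel":[-0.8,0,2],"dr":[0,0,0],"gripper":-1},{"travel":[0.8,0,3],"dr":[0,0,0],"gripper":-1},{"travel":[-0.8,0,3],"dr":[0,0,0],"gripper":-1},{"travel":[0.8,0,3],"dr":[0,0,0],"gripper":-1},{"travel":[0,0,3],"dr":[0,0,0],"gripper":-1},{"travel":[0,0,3],"dr":[0,0,0],"gripper":-1},{"travel":[0,0,3],"dr":[0,0,0],"gripper":-1}]}'
python3 - <<'E'
from h import *
f=shot('wrist');W=cloud(f);o=manip.get_obs();r=o['tool_rot'];Rt=R.from_quat([r[1],r[2],r[3],r[0]])
L=Rt.inv().apply((W-o['position']).reshape(-1,3)).reshape(W.shape)*1e3
m=(np.abs(L[...,0]-10)<8)&(np.abs(L[...,1]-2)<12);P=np.c_[L[m],W[m]]
print(np.histogram(W[m][:,2],bins=np.arange(.064,.09,.001))[0].tolist())
Q=P[(P[:,5]>.0725)&(P[:,5]<.08)];print(len(Q),np.percentile(Q[:,:3],[3,50,97],axis=0).round(1).tolist(),o['position'],o['wrist_force'])
E
```

```text
t: 23.0
position: [0.5674, 0.1163, 0.0884]
tool_rot: [0.001, 0.595, 0.804, 0.002]
wrist_force: [-4.2, 0.1, 18.8]
gripper_width: 0.134
finger_force: 62.4
[0, 0, 0, 0, 10, 141, 195, 81, 193, 159, 61, 3, 0, 0, 0, 0, 0, 0, 0, 0, 0, 0, 0, 0, 0]
323 [[8.6, -7.9, 13.7], [12.6, 2.0, 15.1], [17.7, 13.0, 15.9]] [0.56737369 0.11627492 0.08841624] [-4.38511202  0.65542765 18.2807339 ]
```

```bash
python3 -m inch '{"steps":[{"travel":[0,0,-1],"dr":[0,0,0],"gripper":-1},{"travel":[0,0,-1],"dr":[0,0,0],"gripper":-1},{"travel":[0,0,-1],"dr":[0,0,0.1],"gripper":-1},{"travel":[0,0,-1],"dr":[0,0,0.2],"gripper":-1},{"travel":[0,0,-1],"dr":[0,0,0.3],"gripper":-1},{"travel":[0,0,-1],"dr":[0,0,0.4],"gripper":-1},{"travel":[0,0,-1],"dr":[0,0,0.5],"gripper":-1},{"travel":[0,0,-1],"dr":[0,0,0.5],"gripper":-1}]}'; python3 -c "
from h import *
o=manip.get_obs();print(o['torque'],o['wrist_force'])"
```

```text
t: 23.85
position: [0.5672, 0.116, 0.0885]
tool_rot: [0.001, 0.776, 0.631, 0.001]
wrist_force: [-2.5, -0.5, 13.4]
gripper_width: 0.133
finger_force: 61.6
[-0.01030925  0.49742597  0.01683198] [-2.50955922 -0.50467536 13.44485705]
```

```bash
python3 -m inch '{"steps":[{"travel":[0,0,0],"dr":[0,0,0.1],"gripper":-1},{"travel":[0,0,0],"dr":[0,0,0.2],"gripper":-1},{"travel":[0,0,0],"dr":[0,0,0.3],"gripper":-1},{"travel":[0,0,0],"dr":[0,0,0.4],"gripper":-1},{"travel":[0,0,0],"dr":[0,0,0.5],"gripper":-1},{"travel":[0,0,0],"dr":[0,0,0.6],"gripper":-1},{"travel":[0,0,0],"dr":[0,0,0.7],"gripper":-1},{"travel":[0,0,0],"dr":[0,0,0.7],"gripper":-1}]}'; python3 -c "
from h import *
o=manip.get_obs();print(o['torque'],o['wrist_force'])"
```

```text
t: 24.65
position: [0.5668, 0.1158, 0.0885]
tool_rot: [0.0, 0.945, 0.327, 0.001]
wrist_force: [-3.3, -1.5, 15.1]
gripper_width: 0.13
finger_force: 61.6
[-0.20667946  0.57982485  0.05519658] [-3.34036944 -1.52926773 15.10704517]
```

```bash
python3 -m inch '{"steps":[{"travel":[0,0,0],"dr":[0,0,0.1],"gripper":-1},{"travel":[0,0,0],"dr":[0,0,0.2],"gripper":-1},{"travel":[0,0,0],"dr":[0,0,0.3],"gripper":-1},{"travel":[0,0,0],"dr":[0,0,0.33],"gripper":-1},{"travel":[0,0,0],"dr":[0,0,0.33],"gripper":-1},{"travel":[0,0,0],"dr":[0,0,0.33],"gripper":-1},{"travel":[0,0,0],"dr":[0,0,0.33],"gripper":-1},{"travel":[0,0,0],"dr":[0,0,0.33],"gripper":-1}]}'
python3 - <<'E'
from h import *
o=manip.get_obs();print(o['torque'],o['wrist_force'],o['qpos'].round(2))
go(.5685,.1163,.0885,107.2)
f=shot('wrist');W=cloud(f);r=o['tool_rot'];Rt=R.from_quat([r[1],r[2],r[3],r[0]])
K=np.array([[f['fx'],0,f['cx']],[0,f['fy'],f['cy']],[0,0,1.]])
k=cv2.projectPoints(np.array([[.5685,.1163,.0725]]),f['rvec'],f['tvec'],K,None)[0].ravel();print(k)
im=f['img'];x0,y0=int(k[0])-60,max(0,int(k[1])-60)
g=shot('top');a=cv2.resize(im[y0:y0+100,x0:x0+120],None,fx=4,fy=4,interpolation=2)
b=cv2.resize(g['img'][160:240,160:235],(300,320),interpolation=2);c=np.zeros((400,790,3),np.uint8);c[:a.shape[0],:480]=a;c[:320,485:785]=b
cv2.imwrite('pics/w10.png',c)
E
```

```text
t: 25.45
position: [0.5666, 0.1158, 0.0884]
tool_rot: [-0.0, 0.986, 0.168, 0.001]
wrist_force: [-3.6, -0.9, 14.6]
gripper_width: 0.133
finger_force: 61.7
[-0.13231922  0.67192641  0.09613991] [-3.61045326 -0.93136337 14.58978661] [0.08 0.39 1.7  0.   1.05 1.31]
travel [ 2.   0.2 -0.1] dr [ 1.2000e-03 -1.0000e-03 -1.5331e+00] t 25.45 pos [0.5666 0.1158 0.0884] q [0.08 0.39 1.7  0.   1.05 1.31] f [-3.6 -0.9 14.6]
[276.06882939 252.95487025]
```

View pics/w10.png

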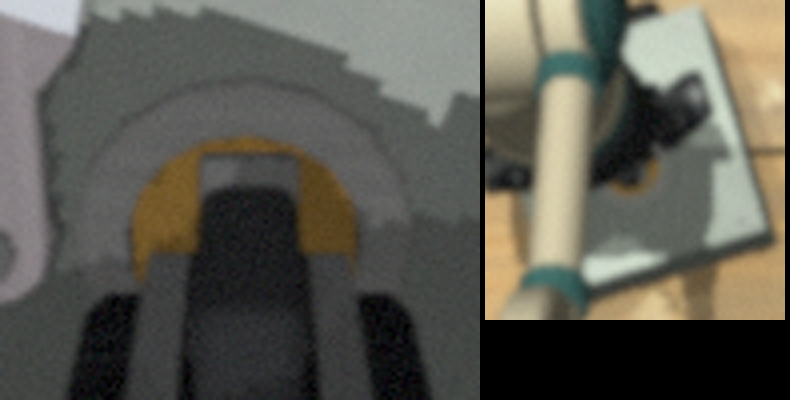

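The picture shows the collar seated in the brass face at (250,175) and in line with the fingers. The cover is aside at the left edge. The torque matches the spring at about 1.4 rad, so I hand in.

```bash
python3 -c "
from station import manip
print(manip.job_done())"
```

```text
the job is handed in; nothing more can be done
None
```

I handed the job in with the dust cover swung aside, the steel flat key pushed home, and the gripper still holding it turned about a quarter turn clockwise. I put the plug at about 1.43 rad, estimated from the tool's turn and the spring torque. The hand-in returned no verdict, so I can't confirm that it passed.

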